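Clear the chute's gateway and latch its gate

ROBOT

A 7-joint arm with a two-finger parallel gripper is mounted at the origin on a cart in front of the work surface, level with it; the furniture and walls round the work are solid. World frame = base frame: x ahead of the robot, y to its left, z up, the work surface at z = 0. Lengths are in m, angles in rad, forces in N, time in s.
With the tool pointing down it reaches from about 0.4 to 0.85 m from the base axis. Payload 6.9 kg.
Tool frame: the origin (TCP) lies at the very end of the fingers, on their centre line; the grasp point (between the pads) lies 19 mm behind it; z points along the fingers, y is the direction in which the jaws open and shut (so a half turn about z gives the same grasp; the last joint's range is limited). The gripper opens to 85 mm and grips with 20 to 120 N. Pads are 22 mm wide; open, the fingers measure 114 mm over their backs; the gripper's body (76 mm by 85 mm) begins 54 mm behind the grasp point. The pads swing forward as they close: fully open they stand 13 mm farther back than shut.
Start: joints at [1.433, 0.507, -0.238, 1.5, 0.126, 1.149, -0.155], TCP at [0.151, -0.607, 0.194] pointing down, gripper open.
Joint ranges: [-3.08, 3.08], [-0.24, 2.05], [-1.43, 1.35], [0, 2.5], [-1.52, 4.66], [0.17, 1.96], [-2.89, 2.89]. Speed limits (rad/s): [2.39, 2.39, 3.14, 3.14, 3.14, 3.14, 3.14].

INTERFACE

Orientations are given as a rotation vector (axis times angle).
In Python, from cell import robot gives the robot as it stands. Calls block until the motion is done:
- robot.reach(position, orientation): joint-space move of the TCP to a pose.
- robot.move_linear(position, ori=None, velocity=0.15, force_limit=None): straight line of the TCP; ori=None keeps the orientation; velocity is the mean speed in m/s. With force_limit (N) it stops when the force on the tool has changed by that much, and returns True; else False.
- robot.movej(angles): joint-space move.
- robot.gripper_open() and robot.clamp(): open the fingers fully, or close them until they stop; the grip force is fixed at half the most.
- robot.wait(seconds).
- robot.ik(position, orientation): joint angles nearest the present ones, or None.
- robot.grab_frame(name): name is "side" or "top"; returns a dict with "color" (480x640x3 uint8, red, green, blue), "depth" (480x640 float32, m along the optical axis (not along the pixel's ray), 0 where there is no reading), "fov_y" (degrees; the focal length in pixels is half the picture's height over the tangent of half this angle, whatever the lens; pixels are square), "cx", "cy" (the principal point, pixels), "k1" (the pictures are not rectified: a ray, as slopes to the right and down, at radius r is drawn at 1 + k1 r^2 times it, then the intrinsics apply), "view" (4x4, takes a point from world to camera coordinates). Camera axes: x right, y down, z forward; pixel columns grow to the right and rows downward; lengths in m; the calibration is good to about 2 mm. A picture is of the moment at which its call begins.
A pose or a line that the arm cannot do raises robot.IKError and nothing moves.
- robot.sign_off(): hands the job in, once; it reports no verdict.
Readings, each from a call of its own:
- robot.get_t(): time.
- robot.get_qpos(): joint angles.
- robot.get_qvel(): joint speeds.
- robot.get_joint_efforts(): joint torques, N m.
- robot.get_position(): TCP position.
- robot.get_eef_rot(): TCP orientation.
- robot.get_force(): force on the tool from outside, world axes, zero at the start.
- robot.get_wrist_torque(): the same for the moment, N m.
- robot.get_opening(): finger opening in m.
Only numpy, scipy, OpenCV 4.12 (cv2) and the standard library are available. Lean on these libraries where they do the work, as an engineer would, in place of code of your own. Each camera call takes 0.05 s, during which the arm holds its last target.

TASK

A tape measure has been left in the gateway of the plywood dispensing chute. Take it out and set it down on the round felt pad, then push the chute's sliding gate fully shut until its spring catch clicks in behind it. Do not knock over the glue bottle.

Things in the scene. Friction and masses are not known exactly. Their poses are not given: they have to be found in the camera images.
- chute: Fixed plywood chute, origin on the table under mid-gateway; +x into the trough, +y along the gate's guide. Base 8 mm thick, x -55..170, y -95..220 mm. Trough 144 mm wide, walls to 48 mm (back 70). Open-topped gateway at x=0, y -62..62 mm; floor behind it level to x=80, then slopes up. Stop post 54 mm high at y=-70; guide rails 20 mm high, y 65..218
- gate (a joint): Gate opening in m. Upright steel plate 7 mm thick, 150 mm long, top 51 mm above the table. 0 = home against the stop post, grows to 0.13 as it opens to the chute's +y. Slides stiffly (about 5 N), stays where left; the last 20 mm need up to 15 N as its lug pushes the catch aside. At about 0.003 the catch drops in behind the lug and holds it
- gate_handle (a point): Centre of the grip of the gate's black handle block, 78 mm above the table. Block: 16 mm across (chute x), 36 mm long (chute y), from 51 to 93 mm above the table. Moves with the gate: at opening q it lies at chute x = 0, y = 0.060 + q m
- catch (a joint): Angle in rad of the spring catch: steel strip 74 mm long on an upright pivot in front of the guide, wedge-shaped nose towards the gate at chute y = 88 mm, 24 to 38 mm above the table. 0 = sprung in; about 0.07 while the gate's lug pushes it aside; gate home and this back at 0 = latched
- tape_center (a point): Centre of the loose tape measure's case, half-way up (31 mm): 36 mm thick (its x), 68 mm long (its y, plus a small hook at -y), 62 mm high (its z), 0.17 to 0.34 kg. Stands upright in the gateway, long side roughly along the chute's y
- felt_pad: Round grey felt pad, 120 mm across, 10 mm thick, fixed on the table to the right; origin at the centre of its underside
- glue_bottle: White glue bottle with a red tip, 57 mm across, 184 mm tall, standing loose to the left of the chute; origin at the centre of its underside
There are look-alikes about, which are no part of the job. What is shaped like the part that bears tape_center but pink, purple or red is not meant.

How it is judged:
By the outcome, as a careful person would: the job done as asked, in the order asked, and still so for the second after the job is handed in, with the robot touching nothing.
It also fails if it takes over 48 s, if anything falls off the work surface, if the arm or the gripper's body presses on something with over 40 N, if the wrist force passes 120 N, or if a joint passes its speed limit or range.

## Working session

There is one attempt and no reset: what is moved stays moved. The work goes in short steps, each a Python script; the robot and the scene stay as the last script left them, time stands still between calls to the robot, and variables do not carry over. Pictures are saved under pics/ and viewed, and the job is handed in when it is done.

```bash
ls; mkdir -p pics
cat > h.py <<'E'
import numpy as np, cv2
from cell import robot
def K(f):
    fl=240/np.tan(np.radians(f["fov_y"])/2)
    return fl
def px2w(f,u,v,z=None,d=None):
    fl=K(f); xd=(u-f["cx"])/fl; yd=(v-f["cy"])/fl
    p=cv2.undistortPoints(np.array([[[u,v]]],float),np.array([[fl,0,f["cx"]],[0,fl,f["cy"]],[0,0,1]]),np.array([f["k1"],0,0,0.]))[0,0]
    ray=np.array([p[0],p[1],1.]); V=np.array(f["view"]); R=V[:3,:3]; t=V[:3,3]
    c=-R.T@t; rw=R.T@ray
    if z is not None: s=(z-c[2])/rw[2]
    else: s=d if d is not None else f["depth"][int(round(v)),int(round(u))]
    return c+s*rw
def w2px(f,P):
    fl=K(f);V=np.array(f["view"])
    p,_=cv2.projectPoints(np.array(P,float).reshape(-1,1,3),cv2.Rodrigues(V[:3,:3])[0],V[:3,3],np.array([[fl,0,f["cx"]],[0,fl,f["cy"]],[0,0,1]]),np.array([f["k1"],0,0,0.]))
    return p[:,0]
def snap(n,tag):
    f=robot.grab_frame(n); cv2.imwrite(f"pics/{tag}.png",f["color"][:,:,::-1]); np.save(f"pics/{tag}.npy",f,allow_pickle=True); return f
def load(tag): return np.load(f"pics/{tag}.npy",allow_pickle=True).item()
def crop(f,u0,v0,u1,v1,s,tag):
    c=f["color"][v0:v1,u0:u1,::-1]; cv2.imwrite(f"pics/{tag}.png",cv2.resize(c,None,fx=s,fy=s,interpolation=cv2.INTER_CUBIC))
E
python3 - <<'E'
from h import *
for n in("top","side"):
    f=snap(n,n+"0"); print(n,f["fov_y"],f["cx"],f["cy"],f["k1"]); V=np.array(f["view"]); print(-V[:3,:3].T@V[:3,3],V[2,:3])
print(robot.get_t(),robot.get_position(),robot.get_eef_rot(),robot.get_opening())
E
```

```text
pics
top 42.88633287126068 318.65935237509996 245.01995694123255 -0.0953627049100822
[0.28296982 0.00321044 1.57911611] [ 0.19103679  0.01291632 -0.98149789]
side 48.30635880973026 317.0805748080892 234.97508281428026 -0.12635693661363562
[0.13708888 1.0567999  1.0838898 ] [ 0.27186785 -0.69863441 -0.66181405]
0.1 [ 0.15066309 -0.60603349  0.19292008] [-3.11669287e+00 -3.81799645e-01  3.56396585e-04] 0.08560367796460723
```

View pics/top0.png

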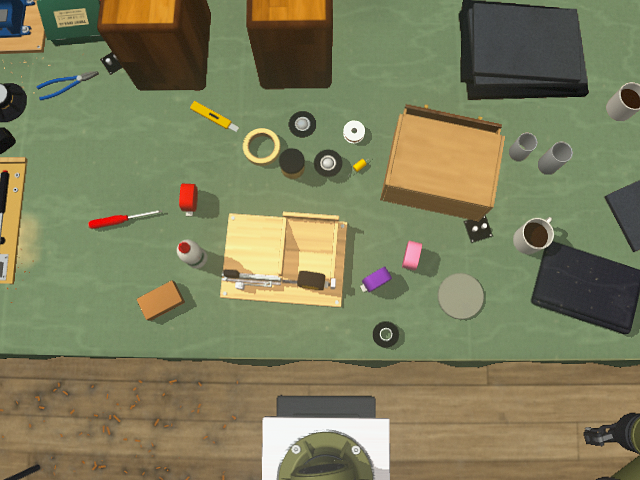

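View pics/side0.png

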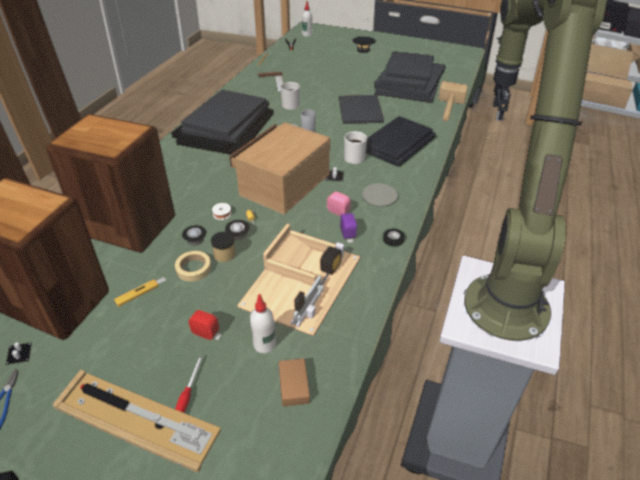

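The chute is at about (285,260) in the top view. A dark tape stands in the gateway at (311,281), the pad is at (461,296) and the bottle at (188,252). Candidates for the tape: dark (311,281), purple (376,279), pink (412,255) and red (188,195). Only the dark one fits. Now close crops.

Run:
```python
from h import *
t=load("top0"); s=load("side0")
crop(t,210,200,360,312,5,"topc"); crop(s,230,220,370,335,5,"sidec")
```

```text
(no output)
```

View pics/topc.png

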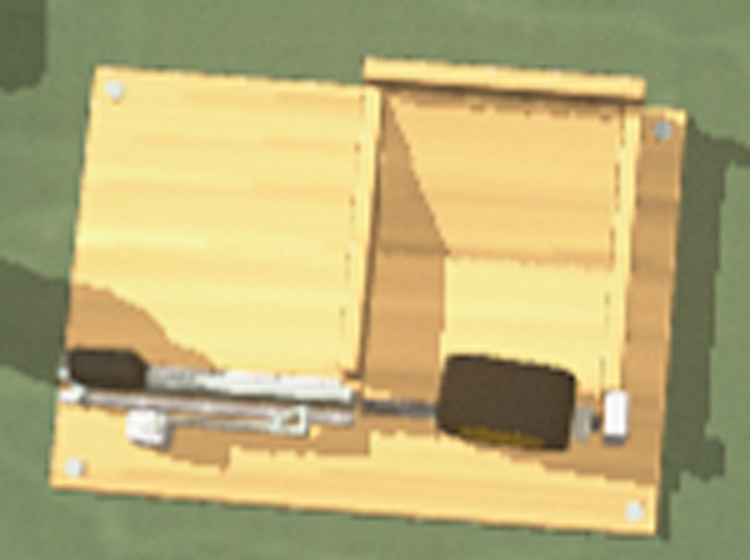

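View pics/sidec.png

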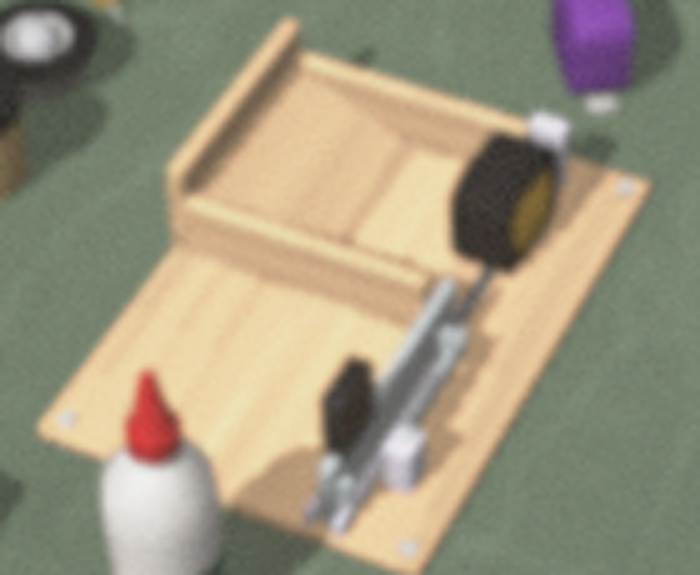

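```bash
cat >> h.py <<'E'
def fitchute(f,pts):
    C=np.array([[-.055,-.095],[-.055,.22],[.17,.22],[.17,-.095]])
    W=np.array([px2w(f,u,v,z=.008)[:2] for u,v in pts])
    a=C-C.mean(0); b=W-W.mean(0)
    th=np.arctan2((a[:,0]*b[:,1]-a[:,1]*b[:,0]).sum(),(a*b).sum())
    R=np.array([[np.cos(th),-np.sin(th)],[np.sin(th),np.cos(th)]])
    o=W.mean(0)-R@C.mean(0)
    return th,o,(W-(C@R.T+o))*1000
E
python3 - <<'E'
from h import *
t=load("top0"); s=load("side0")
T=[(210+u/5,200+v/5) for u,v in [(655,535),(50,487),(97,67),(687,110)]]
th,o,r=fitchute(t,T); print(th,o,r.round(1))
S=[(230+u/5,220+v/5) for u,v in [(650,183),(418,573),(38,428)]]
R=np.array([[np.cos(th),-np.sin(th)],[np.sin(th),np.cos(th)]])
for (u,v),c in zip(S,[[-.055,-.095],[-.055,.22],[.17,.22]]):
    print(px2w(s,u,v,z=.008)[:2]-(R@c+o))
def ch(P): return np.r_[R.T@(P[:2]-o),P[2]]*1000
# depth points
for n,f,x0,y0,L in(("top",t,210,200,[(505,395),(460,365),(560,380),(100,368),(130,372),(250,385),(615,415),(480,250),(450,435),(560,440),(585,420)]),("side",s,230,220,[(540,205),(480,195),(490,150),(345,400),(350,370),(420,330)])):
    for u,v in L: print(n,u,v,ch(px2w(f,x0+u/5,y0+v/5)).round(1))
# tape top outline at z=.062+floor?
for u,v in [(445,357),(575,370),(573,448),(437,432)]:
    print("tapetop",ch(px2w(t,210+u/5,200+v/5,z=.062)).round(1))
for u,v in [(70,352),(145,352),(145,387),(75,385)]:
    print("handle",ch(px2w(t,210+u/5,200+v/5,z=.093)).round(1))
for u,v in [(461,276),(461,296)]: print("pad",px2w(t,u,v))
E
```

```text
-0.06954909130119943 [0.4881006  0.05499493] [[ 0.3  0.8]
 [ 0.1 -0.3]
 [-0.5 -0.7]
 [ 0.2  0.3]]
[0.00168316 0.00039103]
[ 0.00138095 -0.00080366]
[ 0.00011933 -0.00123537]
top 505 395 [  2.9 -13.6  72.4]
top 460 365 [16.3 10.  71.2]
top 560 380 [ 13.6 -40.1  64.3]
top 100 368 [ -3.5 184.3 102.4]
top 130 372 [ -2.9 171.1  91.7]
top 250 385 [  0.4 115.9  53. ]
top 615 415 [ -0.6 -68.9  55. ]
top 480 250 [86.1  7.7 11.9]
top 450 435 [-11.5  15.3   8.2]
top 560 440 [-14.6 -42.3  48.7]
top 585 420 [  1.5 -53.7  10. ]
side 540 205 [-13.8 -23.2  36.6]
side 480 195 [ 5.8 15.7 70.4]
side 490 150 [ 14.8 -17.3  72.4]
side 345 400 [ -3.9 197.7  93. ]
side 350 370 [  2.2 179.9  94.3]
side 420 330 [ -2.1 108.4  56.3]
tapetop [21.1 18.4 62. ]
tapetop [ 19.6 -47.2  62. ]
tapetop [-19.7 -49.3  62. ]
tapetop [-17.   19.1  62. ]
handle [  4.5 201.6  93. ]
handle [  7.4 164.5  93. ]
handle [ -9.9 162.7  93. ]
handle [-11.7 197.4  93. ]
pad [ 0.50908597 -0.34645213  0.01144374]
pad [ 0.45698364 -0.34482242  0.01137352]
```

```bash
cat >> h.py <<'E'
TH=-0.0690; O=np.array([0.4886,0.0549])
RC=np.array([[np.cos(TH),-np.sin(TH)],[np.sin(TH),np.cos(TH)]])
def c2w(x,y,z): return np.r_[RC@[x,y]+O,z]
def w2c(P): return np.r_[RC.T@(np.asarray(P)[:2]-O),P[2]]
def cloud(f,u0,v0,u1,v1):
    return [(u,v,px2w(f,u,v)) for v in range(v0,v1) for u in range(u0,u1) if f["depth"][v,u]>0]
def ori(a):
    return np.pi*np.array([np.cos(a/2),np.sin(a/2),0])
E
python3 - <<'E'
from h import *
t=load("top0"); s=load("side0")
for n,f,b in(("top",t,(290,262,345,298)),("side",s,(312,238,350,280))):
    P=np.array([w2c(p) for u,v,p in cloud(f,*b)])
    A=P[(P[:,2]>.062)&(P[:,2]<.08)]; print(n,len(A),np.median(A[:,2]),cv2.minAreaRect((A[:,:2]*1000).astype(np.float32)),A.min(0),A.max(0))
for u,v in [(445,357),(575,370),(573,448),(437,432)]:
    print("tapetop",(w2c(px2w(t,210+u/5,200+v/5,z=.070))*1000).round(1))
for n,f,b in(("top",t,(220,262,245,285)),("side",s,(285,285,312,320))):
    P=np.array([w2c(p) for u,v,p in cloud(f,*b)])
    A=P[(P[:,2]>.085)&(P[:,2]<.11)]; print("handle",n,len(A),cv2.minAreaRect((A[:,:2]*1000).astype(np.float32)),A.min(0),A.max(0))
for n,f,b in(("top",t,(165,225,220,275)),("side",s,(240,285,285,360))):
    P=np.array([p for u,v,p in cloud(f,*b)])
    A=P[(P[:,2]>.04)]; print("bottle",n,len(A),A.min(0),A.max(0)); B=A[A[:,2]>.15]; print(np.median(B,0),w2c(np.median(B,0)))
P=np.array([p for u,v,p in cloud(t,430,265,495,325)]); A=P[(P[:,2]>.006)&(P[:,2]<.02)]
print("pad",A.min(0),A.max(0),np.median(A,0))
print(px2w(t,461,273,z=.01),px2w(t,461,319,z=.01),px2w(t,438,296,z=.01),px2w(t,484,296,z=.01))
# things along the way, height map > .1 in workspace
for u in range(340,640,30):
    print(u,[ (round(float(px2w(t,u,v)[2]),2)) for v in range(100,345,20)])
for u,v in[(480,215),(385,205),(535,235),(478,230)]: print(px2w(t,u,v))
for y,z in((-.02,.03),(-.02,.3)):
  for a in(np.pi/2+TH,-np.pi/2+TH): print(robot.ik(c2w(0,y,z),ori(a)))
E
```

```text
top 330 0.06808303669661486 ((3.303905487060547, -13.3033447265625), (62.161888122558594, 36.53517150878906), 86.60377502441406) [-0.01606267 -0.04486981  0.06216045] [0.02210502 0.01843086 0.0772743 ]
side 224 0.07011454705493958 ((4.780864715576172, -12.65484619140625), (67.15303039550781, 38.674346923828125), 88.87554168701172) [-0.01470783 -0.04589113  0.06203055] [0.02462335 0.02102591 0.07800232]
tapetop [19.4 18.  70. ]
tapetop [ 17.9 -47.3  70. ]
tapetop [-21.2 -49.3  70. ]
tapetop [-18.4  18.7  70. ]
handle top 92 ((1.7435522079467773, 187.18898010253906), (15.610414505004883, 35.32134246826172), 4.7157487869262695) [-0.00681928  0.16923761  0.08551282] [0.00990738 0.20543155 0.1021794 ]
handle side 84 ((0.15062427520751953, 186.45361328125), (36.74262619018555, 15.787446975708008), 88.34809112548828) [-0.00760474  0.16801509  0.08569713] [0.00843702 0.2046613  0.09742762]
bottle top 506 [0.52665551 0.31732973 0.04072778] [0.5795891  0.3713677  0.18943089]
[0.5510481  0.34282768 0.16575678] [0.04244825 0.29154804 0.16575678]
bottle side 867 [0.5253718  0.32004559 0.04013466]
[... 975 characters left out ...]
 0.07, 0.08, 0.05, 0.05, 0.05, 0.0, 0.0]
580 [-0.0, -0.01, -0.0, 0.01, 0.0, 0.0, -0.0, -0.0, 0.05, 0.05, 0.05, -0.01, 0.0]
610 [0.02, -0.0, 0.01, 0.0, 0.0, 0.02, -0.0, -0.0, 0.05, 0.05, 0.05, 0.05, -0.0]
[ 0.66064542 -0.39051667  0.05913637]
[0.28296982 0.00321044 1.57911611]
[ 0.60949274 -0.53140986  0.05845505]
[ 0.63338734 -0.39769964  0.00403117]
[ 0.31638376  0.575699   -0.6531122   2.05699513  0.55001386  0.68531134
 -0.76640251]
[ 0.60734087  0.80446236 -1.22632109  2.05381183  0.93435377  1.00325155
  1.95769266]
[ 0.67554148  0.35637534 -1.13525394  1.64576976  0.32998417  1.35208026
 -0.5775543 ]
[ 0.716448    0.38824135 -1.2234991   1.64544594  0.37160696  1.37197182
  2.51420858]
```

Run:
```python
from h import *
t=load("top0")
print((w2c(px2w(t,210+148/5,200+425/5))*1000).round(), (w2c(px2w(t,210+290/5,200+418/5))*1000).round())
A=np.pi/2+TH-.03
p=robot.get_position(); robot.move_linear([p[0]+.02,p[1],.30],velocity=.25)
q=robot.ik(c2w(.001,-.0145,.20),ori(A)); print(q)
robot.reach(c2w(.001,-.0145,.20),ori(A)); print(robot.get_t(),w2c(robot.get_position()),robot.get_qpos().round(2) if hasattr(robot.get_qpos(),'round') else robot.get_qpos())
for z in(.12,.06,.027): print(robot.ik(c2w(.001,-.0145,z),ori(A)))
f=snap("top","top1"); crop(f,210,180,370,312,5,"top1c"); f=snap("side","side1"); crop(f,220,150,380,335,4,"side1c")
```

```text
[-23. 167.  45.] [-9. 99.  5.]
[ 0.64573912  0.47523016 -1.1628038   1.82720475  0.4762913   1.15806994
 -0.77563392]
3.2583 [ 0.00136822 -0.01551359  0.19989327] [ 0.65  0.48 -1.16  1.83  0.48  1.16 -0.78]
[ 0.57268952  0.55963757 -1.0782372   1.94731331  0.59189066  0.99434682
 -0.88381007]
[ 0.50637707  0.62984692 -0.99165396  2.02012334  0.69781559  0.87448838
 -0.97654551]
[ 0.4661432   0.67019485 -0.93486436  2.05345044  0.76268266  0.80860301
 -1.03137146]
```

View pics/side1c.png

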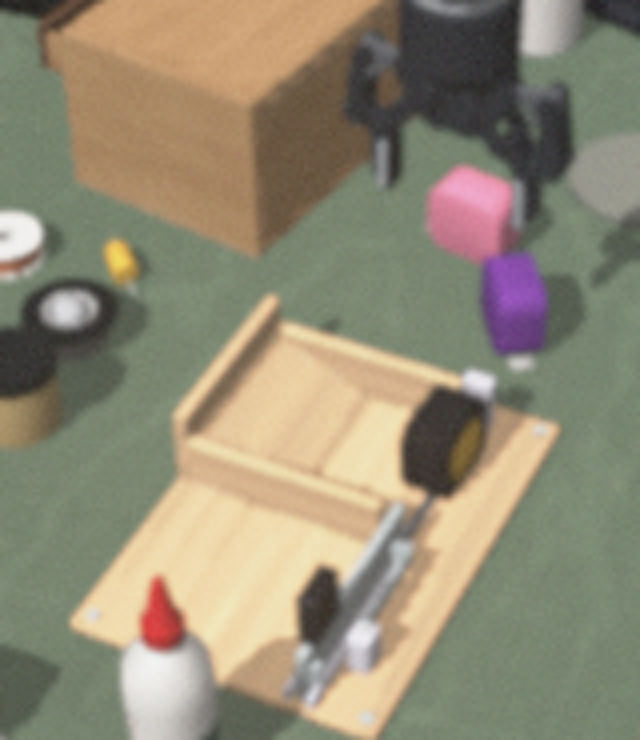

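View pics/side1.png

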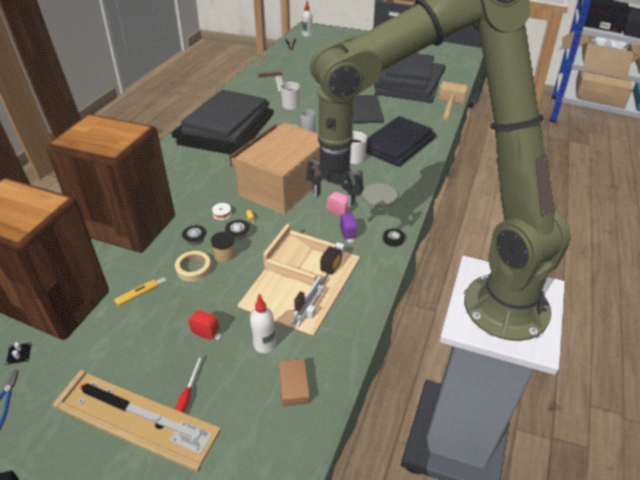

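The side view shows the gripper open above the tape at crop (455,130), with its jaws across the tape's thickness. I'm descending with a force guard.

Run:
```python
from h import *
A=np.pi/2+TH-.03
print(w2px(load("side1"),robot.get_position()))
print(robot.move_linear(c2w(.001,-.0145,.09),velocity=.15))
print(robot.move_linear(c2w(.001,-.0145,.027),velocity=.06,force_limit=8), robot.get_position(), robot.get_force())
f=snap("side","side2"); crop(f,250,150,400,300,4,"side2c");f=snap("top","top2"); crop(f,250,200,370,312,5,"top2c"); print(robot.get_t())
```

```text
[[332.88167587 216.08657831]]
False
False [0.48883684 0.04047702 0.02730901] [0.32926874 1.21711573 0.57415468]
5.5417
```

View pics/side2c.png

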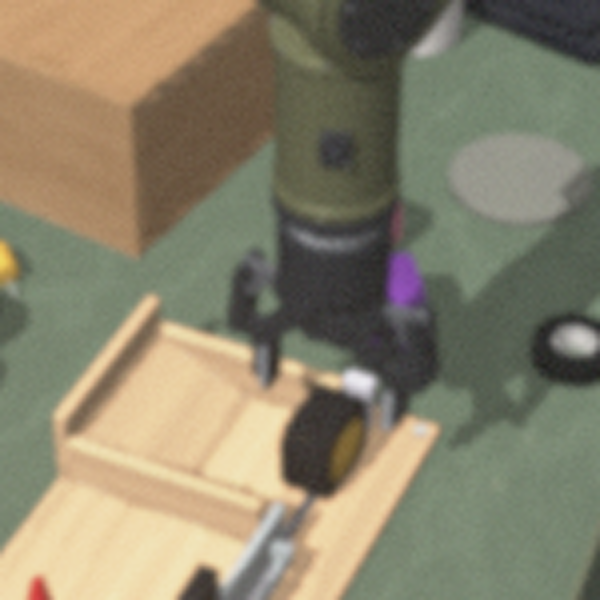

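View pics/top2c.png

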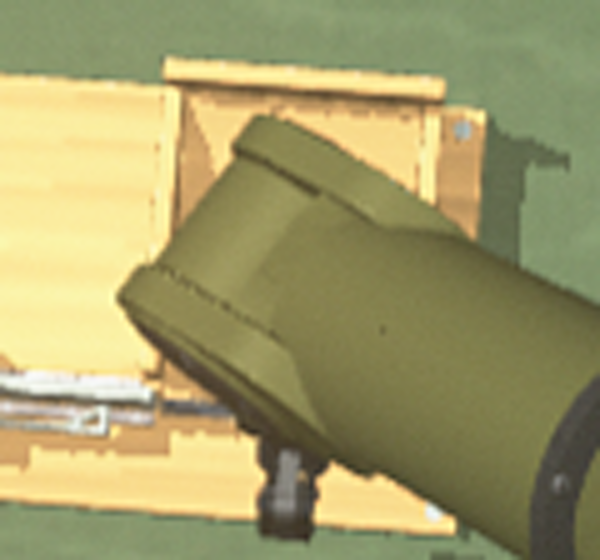

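Run:
```python
from h import *
f=load("side2")
for x in(-.043,.043):
  for z in(.027,.04): print(x,z,(w2px(f,c2w(x,-.0145,z))[0]-[250,150])*4)
print((w2px(f,c2w(0,.018,.008))[0]-[250,150])*4)
print(robot.get_eef_rot(), ori(np.pi/2+TH-.03))
for u,v in((265,340),(270,365),(388,400),(372,395),(395,340)): print((w2c(px2w(f,250+u/4,150+v/4))*1000).round(1))
```

```text
-0.043 0.027 [384.35356719 473.90376586]
-0.043 0.04 [385.02977787 460.63126811]
0.043 0.027 [272.64993403 437.44369085]
0.043 0.04 [272.6674259  424.19155646]
[308.59221073 504.44018004]
[2.32847931e+00 2.10829793e+00 8.37902792e-04] [2.32863693 2.10880403 0.        ]
[ 44.7  -5.6 125.7]
[ 45.2 -14.7  95.3]
[-48.   -1.2 110.7]
[ -8.2 -73.   39.1]
[-42.3 -23.7 143.9]
```

Run:
```python
from h import *
robot.wait(.2)
print(robot.get_position(),robot.get_opening(),robot.get_t())
f=snap("side","side3"); crop(f,290,200,380,285,8,"side3c")
```

```text
[0.48870139 0.04028902 0.02716325] 0.08556446572538817 5.7417
```

View pics/side3c.png

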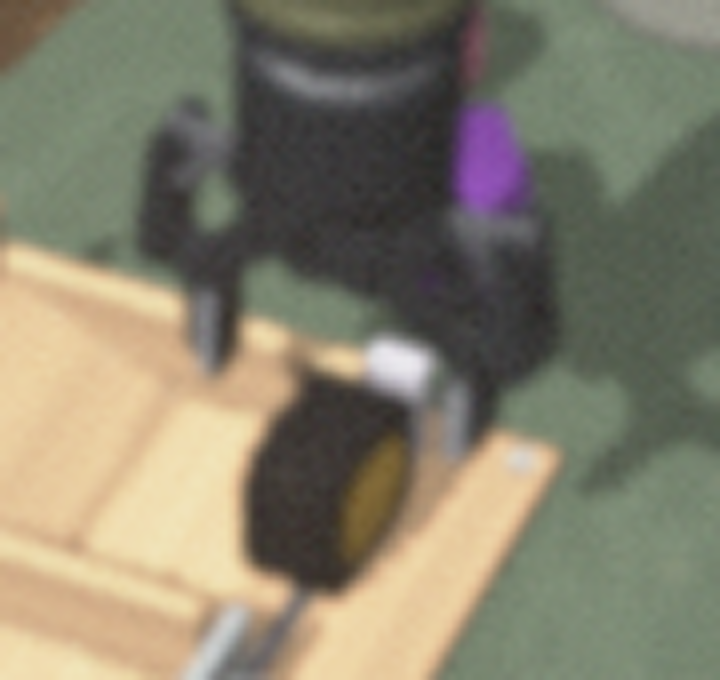

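Run:
```python
from h import *
f=load("side3")
for u0,lab in((210,'L'),(460,'R')):
    for v in range(250,480,16):
        u=u0
        p=w2c(px2w(f,290+u/8,200+v/8)); print(lab,v,(p*1000).round(1), f["color"][200+v//8,290+u//8])
P=np.array([w2c(p) for u,v,p in cloud(f,270,150,370,262)])
B=P[(P[:,2]>.075)]
for z in np.arange(.07,.30,.02):
    b=P[(P[:,2]>z)&(P[:,2]<z+.02)&(abs(P[:,0])<.08)&(abs(P[:,1]+.02)<.08)]
    if len(b): print(round(z,2),len(b),b.min(0).round(3),b.max(0).round(3))
```

```text
L 250 [ 43.   -2.2 142.4] [64 60 63]
L 266 [ 44.6  -5.5 132.1] [64 59 61]
L 282 [ 43.   -2.1 128.3] [71 67 69]
L 298 [ 43.4  -2.9 120.2] [109 106 109]
L 314 [ 45.1  -6.5 109.4] [110 108 109]
L 330 [46.2 -8.8 99.7] [109 107 109]
L 346 [46.4 -9.1 92. ] [112 111 111]
L 362 [45.1 -6.4 87.2] [126 119 115]
L 378 [ 73.6 -66.5  18.3] [177 151 123]
L 394 [ 72.  -63.1  13.7] [211 176 138]
L 410 [ 72.6 -64.5   4.3] [235 213 168]
L 426 [ 66.7 -52.    9.2] [241 223 178]
L 442 [ 64.  -46.1   7.3] [240 224 182]
L 458 [ 59.3 -36.3   9.7] [241 228 185]
L 474 [ 55.  -27.2  11.4] [240 224 180]
R 250 [-35.5 -30.8 149. ] [66 65 67]
R 266 [-36.9 -27.7 144.9] [57 54 54]
R 282 [-40.  -20.3 144.9] [58 60 57]
R 298 [-39.4 -22.8 135.5] [61 59 62]
R 314 [-41.6 -17.6 133.4] [56 55 54]
R 330 [   4.  -138.4    9.9] [67 66 67]
R 346 [-48.4  -1.4 135. ] [62 63 63]
R 362 [-47.4  -4.7 124.7] [64 65 60]
R 378 [-49.2  -0.8 121.5] [90 89 89]
R 394 [-47.9  -4.9 110.3] [121 123 125]
R 410 [-48.2  -4.9 103.1] [127 128 130]
R 426 [-46.9  -9.1  91.6] [126 126 128]
R 442 [-48.3  -6.1  87.3] [127 123 126]
R 458 [-21.8 -77.1   7.4] [156 137 123]
R 474 [-27.4 -63.2  13.7] [203 168 132]
0.07 132 [-0.051 -0.037  0.07 ] [0.051 0.015 0.089]
0.09 79 [-0.057 -0.032  0.09 ] [ 0.058 -0.001  0.11 ]
0.11 84 [-0.073 -0.028  0.11 ] [0.074 0.002 0.13 ]
0.13 257 [-0.074 -0.032  0.13 ] [0.073 0.005 0.15 ]
0.15 222 [-0.072 -0.029  0.15 ] [0.07  0.005 0.17 ]
0.17 272 [-0.07  -0.033  0.17 ] [0.07  0.01  0.189]
0.19 121 [-0.038 -0.021  0.19 ] [0.035 0.024 0.21 ]
0.21 176 [-0.038 -0.029  0.21 ] [0.027 0.026 0.23 ]
0.23 199 [-0.037 -0.027  0.23 ] [0.031 0.025 0.249]
0.25 142 [-0.042 -0.035  0.253] [0.036 0.027 0.27 ]
0.27 218 [-0.042 -0.033  0.27 ] [0.037 0.028 0.29 ]
0.29 188 [-0.04 -0.03  0.29] [0.03  0.026 0.31 ]
```

Measured in both views, the real fingertips sit at z≈0.084. The reported TCP is 0.027, and even with the 13 mm open-finger retraction that leaves about 44 mm unexplained. xy agrees. I'll go down further with a force guard and re-measure.

Run:
```python
from h import *
print(robot.get_force())
print(robot.move_linear(c2w(.001,-.0145,-.010),velocity=.05,force_limit=6), robot.get_position(), robot.get_force())
f=snap("side","side4"); crop(f,290,200,380,285,8,"side4c"); print(robot.get_t())
for x in(-.046,.046): print((w2px(f,c2w(x,-.008,.0))[0]-[290,200])*8,(w2px(f,c2w(x,-.008,.045))[0]-[290,200])*8)
```

```text
[ 0.15049499 -0.75665927 -0.66995034]
False [ 0.48873519  0.04051392 -0.00987287] [ 0.39781376 -0.07461719  0.26148502]
6.7333
[446.59432404 616.55079425] [451.27073051 525.55150345]
[209.94405729 538.03234787] [209.75762863 447.149953  ]
```

View pics/side4c.png

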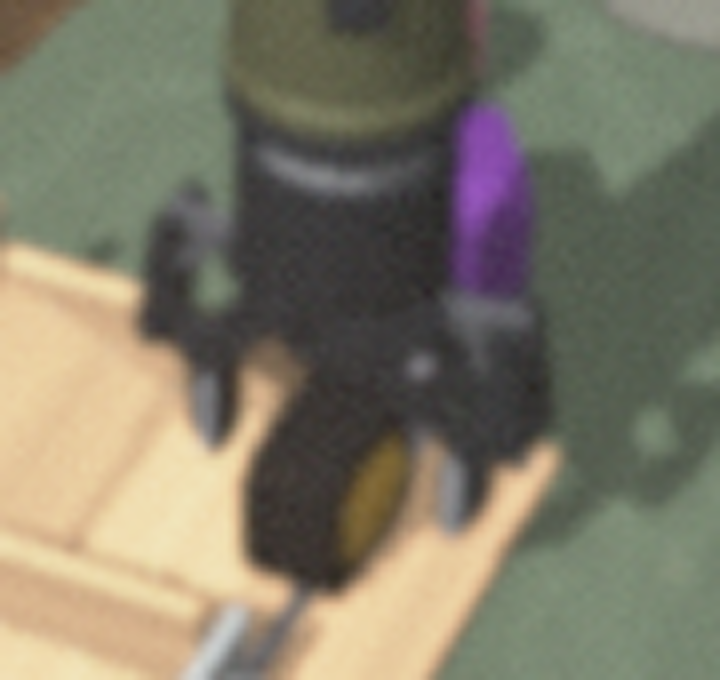

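Fingertips now at (210,445) and (455,530), which puts the tips at z≈0.045 on either side of the case. So the real tool is about 44 mm above the reported one. I'll go 5 mm lower and clamp.

Run:
```python
from h import *
print(robot.move_linear(c2w(.001,-.0145,-.015),velocity=.05,force_limit=6), robot.get_position())
robot.clamp(); print(robot.get_opening(),robot.get_force(),robot.get_t())
f0=np.array(robot.get_force())
p=robot.get_position()
print(robot.move_linear([p[0],p[1],.025],velocity=.1,force_limit=25),robot.get_opening(),np.array(robot.get_force())-f0)
f=snap("side","side5"); crop(f,270,180,380,285,7,"side5c"); print(robot.get_t())
```

```text
False [ 0.48844192  0.04021084 -0.01519436]
0.03509059794349275 [ 1.49553618 -0.18854999  4.34182594] 7.4917
False 0.03540446969363748 [-1.33880041  0.514341   -7.19830737]
8.0917
```

View pics/side5c.png

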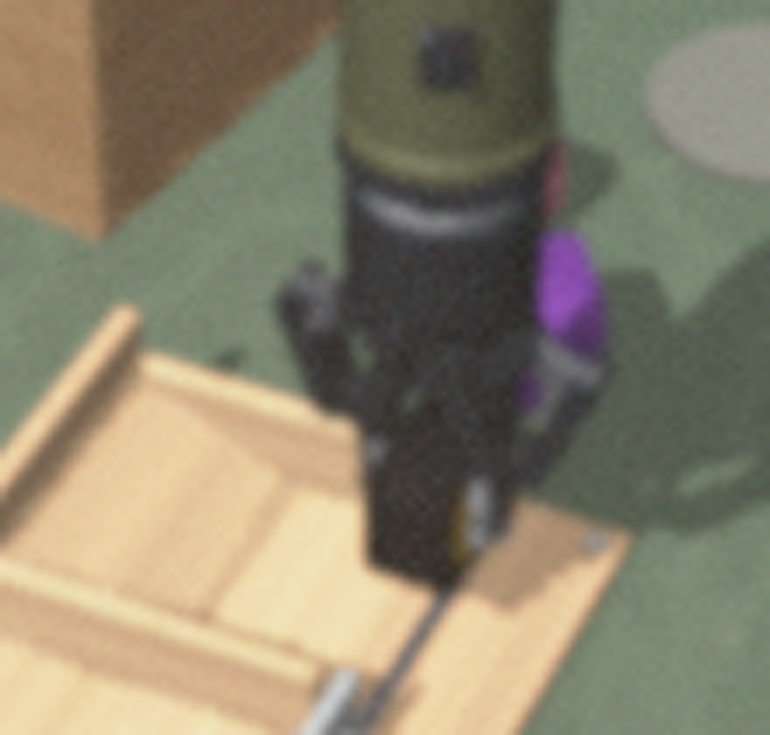

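Run:
```python
from h import *
p=robot.get_position()
robot.move_linear([p[0],p[1],.11],velocity=.2)
P=np.array([.457,-.345]); o=robot.get_eef_rot()
q=robot.ik([*P,.11],o); print(q, robot.ik([*P,-.015],o)); 
robot.move_linear([*P,.11],velocity=.2); print(robot.get_t(),robot.get_opening())
robot.move_linear([*P,.02],velocity=.15)
f=snap("top","top6"); crop(f,390,230,520,340,5,"top6c"); f=snap("side","side6"); crop(f,300,120,420,240,6,"side6c"); print(robot.get_t(),robot.get_position())
```

```text
[ 1.23144276  0.70239866 -1.0774279   1.75275317  0.68660341  1.11724334
 -0.17050742] [ 1.14685093  0.83658362 -0.92648952  1.87070989  0.86325842  0.89809313
 -0.31107945]
10.75 0.035405538782144634
11.6 [ 0.45789476 -0.34521665  0.02118009]
```

View pics/side6c.png

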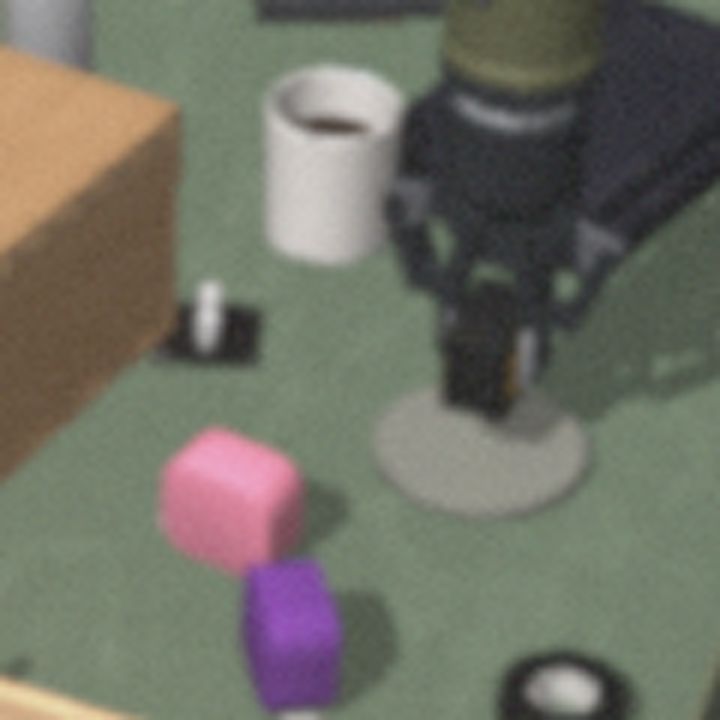

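View pics/top6c.png

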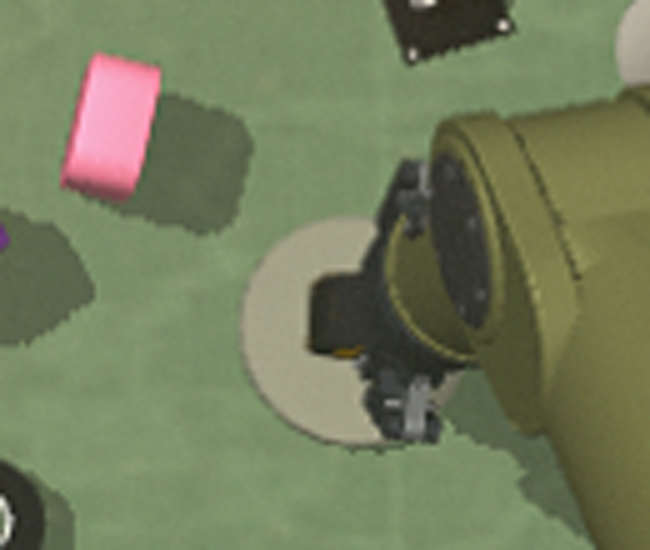

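The tape hangs over the pad with its left end at crop (312,310). I'll check that position, then lower to contact and release.

Run:
```python
from h import *
f=load("top6")
print(px2w(f,390+312/5,230+312/5,z=.106),px2w(f,390+330/5,230+310/5))
g=load("side6"); 
for u,v in((455,380),(485,385),(480,350)): print(px2w(g,300+u/6,120+v/6))
p=robot.get_position()
print(robot.move_linear([.457,-.345,-.014],velocity=.04,force_limit=6), robot.get_position(), robot.get_force(),robot.get_t())
```

```text
[ 0.45514163 -0.30306454  0.106     ] [ 0.4566829  -0.31283247  0.10159288]
[ 0.46754452 -0.31385688  0.07192349]
[ 0.45016089 -0.31059263  0.07545225]
[ 0.45595705 -0.31633277  0.0929844 ]
True [ 0.45657748 -0.34485369 -0.01256274] [-0.68958167 -0.02666063  6.24270536] 12.3667
```

Run:
```python
from h import *
robot.gripper_open(); print(robot.get_opening())
robot.move_linear([.457,-.345,.13],velocity=.2); print(robot.get_t(),robot.get_force())
f=snap("side","side7"); crop(f,300,120,420,240,6,"side7c")
hand=c2w(0,.186,.13); A=np.pi/2+TH
print(robot.ik(hand,ori(A)),robot.ik(hand,ori(A-np.pi)), robot.ik(c2w(0,.175,.015),ori(A)))
```

```text
0.08540893604127026
13.7833 [ 0.23304559  0.32153244 -1.23734634]
[ 0.15092656  0.64422597 -1.06587458  1.7708892   0.62674891  1.11112998
 -1.19488302] [ 0.21189851  0.71917966 -1.22546062  1.77026359  0.72958401  1.19431031
  1.84211297] [ 0.07046739  0.74800219 -0.89535532  1.90791366  0.76664724  0.87133508
 -1.2946425 ]
```

View pics/side7c.png

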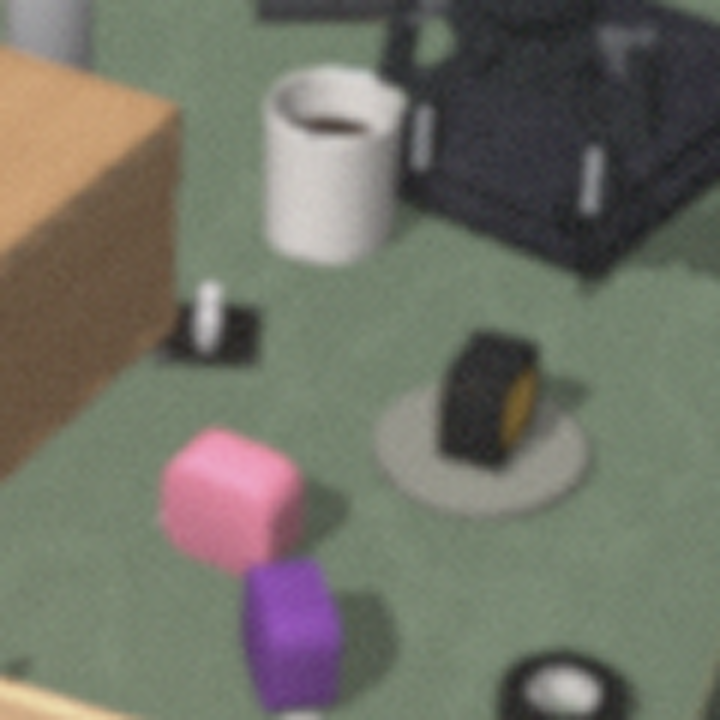

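Tape stands upright on the pad at crop (490,400). Next is the gate handle, gripped across its 16 mm thickness and kept to the chute's -y side, away from the bottle.

Run:
```python
from h import *
A=np.pi/2+TH
robot.move_linear(c2w(0.001,.179,.13),ori(A),velocity=.25); print(robot.get_t(),w2c(robot.get_position()))
robot.move_linear(c2w(0.001,.179,.09),velocity=.15)
f=snap("side","side8"); crop(f,230,180,370,335,5,"side8c");print(robot.get_t())
```

```text
16.3 [0.00121809 0.17801013 0.12991089]
16.7667
```

View pics/side8c.png

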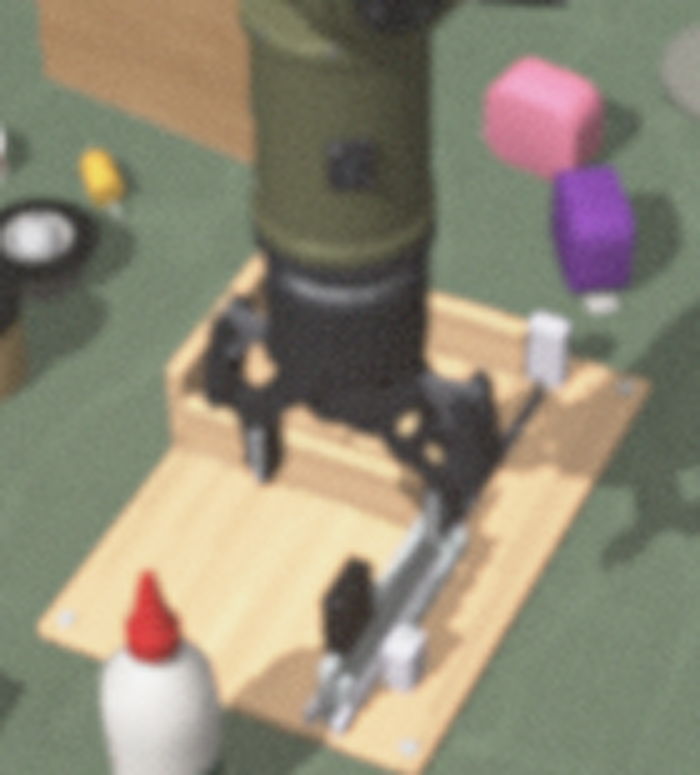

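Run:
```python
from h import *
f=load("side8")
for x in(.046,-.046): print((w2px(f,c2w(x,.179,.145))[0]-[230,180])*5)
f0=np.array(robot.get_force())
print(robot.move_linear(c2w(0.001,.179,.018),velocity=.08,force_limit=6), w2c(robot.get_position()),robot.get_t())
f=snap("side","side9"); crop(f,230,200,370,335,5,"side9c")
```

```text
[267.98107312 470.32609876]
[437.8631856  528.85726275]
False [0.00121748 0.17933204 0.01841773] 17.8167
```

View pics/side9c.png

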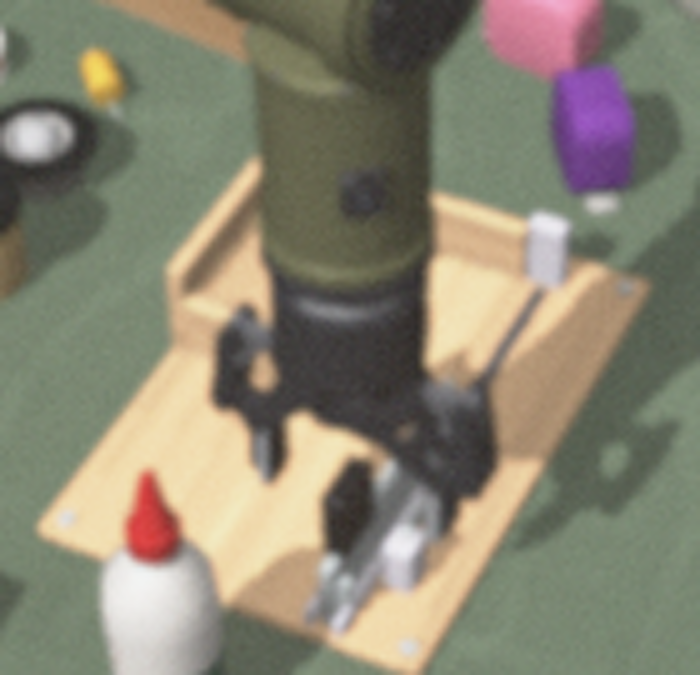

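Run:
```python
from h import *
robot.clamp(); print(robot.get_opening(),np.round(robot.get_force(),1),robot.get_t())
p=w2c(robot.get_position()); print(p)
r=robot.move_linear(c2w(p[0],p[1]-.085,p[2]),velocity=.08,force_limit=25)
print(r,w2c(robot.get_position()),np.round(RC.T@np.array(robot.get_force())[:2],1),robot.get_force()[2],robot.get_opening(),robot.get_t())
f=snap("side","side10"); crop(f,230,200,370,335,5,"side10c")
```

```text
0.015495561728921766 [ 5.2 -1.   0.6] 18.5
[0.00243701 0.17905963 0.01829286]
False [0.00245726 0.09486621 0.01834255] [2.1 5.1] -3.268470223785809 0.015093715077361389 19.7083
```

View pics/side10c.png

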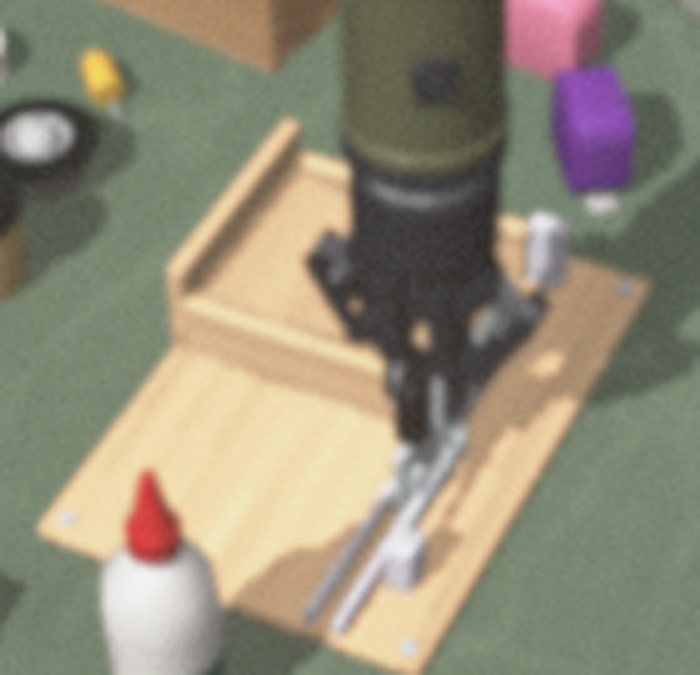

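The gripped handle moves smoothly at about 5 N. Now driving home to the stop at low speed.

Run:
```python
from h import *
def rep(): 
    p=w2c(robot.get_position()); print((p*1000).round(1),np.round(RC.T@np.array(robot.get_force())[:2],1),round(robot.get_opening(),4),robot.get_t())
p=w2c(robot.get_position())
r=robot.move_linear(c2w(p[0],p[1]-.020,p[2]),velocity=.06,force_limit=25); print(r); rep()
r=robot.move_linear(c2w(p[0],p[1]-.055,p[2]),velocity=.025,force_limit=25); print(r); rep()
robot.wait(.2); rep()
f=snap("side","side11"); crop(f,230,200,370,335,5,"side11c"); f=snap("top","top11"); crop(f,210,200,360,312,5,"top11c")
```

```text
False
[ 2.4 74.2 18.3] [ 1.8 -0.1] 0.0157 20.225
True
[ 2.5 54.  18.4] [2.  3.6] 0.0154 21.2333
[ 2.5 54.  18.3] [0.7 3.7] 0.015 21.4333
```

View pics/side11c.png

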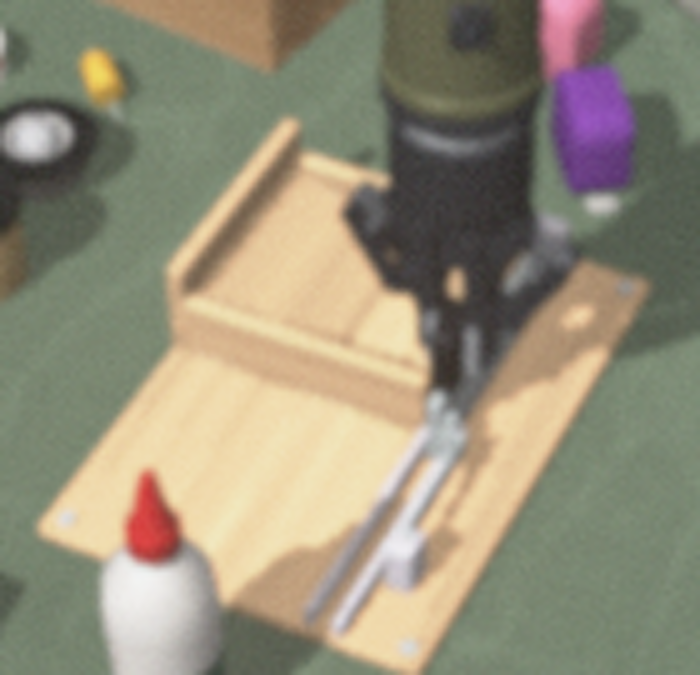

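View pics/top11c.png

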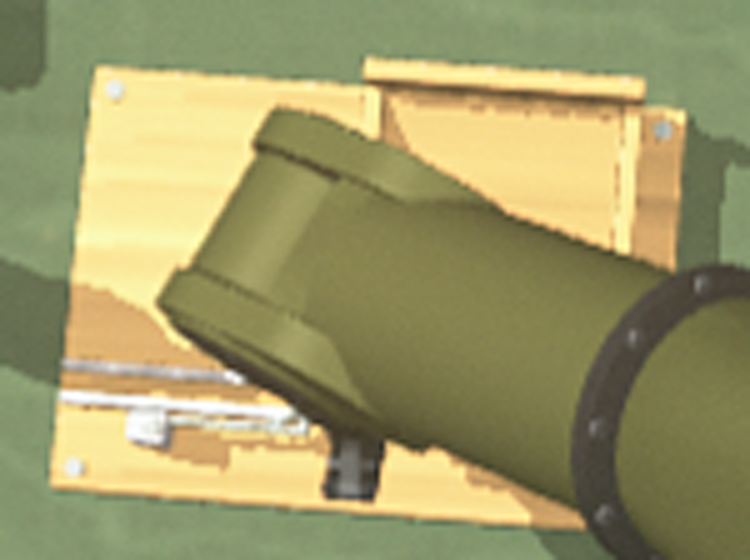

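It stopped on the 25 N guard at a computed opening of about 0–1 mm. I'll press once more to make sure it's the stop, then release and inspect.

Run:
```python
from h import *
def rep(): 
    p=w2c(robot.get_position()); print((p*1000).round(1),np.round(RC.T@np.array(robot.get_force())[:2],1),round(robot.get_opening(),4),robot.get_t())
p=w2c(robot.get_position())
r=robot.move_linear(c2w(p[0],p[1]-.012,p[2]),velocity=.02,force_limit=30); print(r); rep()
robot.gripper_open(); rep()
p=w2c(robot.get_position())
robot.move_linear(c2w(p[0],p[1],.13),velocity=.15)
robot.reach([.42,-.12,.22],robot.get_eef_rot()); rep()
f=snap("side","side12"); crop(f,230,200,370,335,5,"side12c"); f=snap("top","top12"); crop(f,210,200,360,312,5,"top12c")
```

```text
True
[ 2.6 54.6 18.4] [0.7 2.6] 0.0154 21.9583
[ 2.5 54.7 18.5] [0.2 0.2] 0.0853 22.6417
[ -56.2 -178.4  219.7] [0.3 0.5] 0.0853 24.5417
```

View pics/side12c.png

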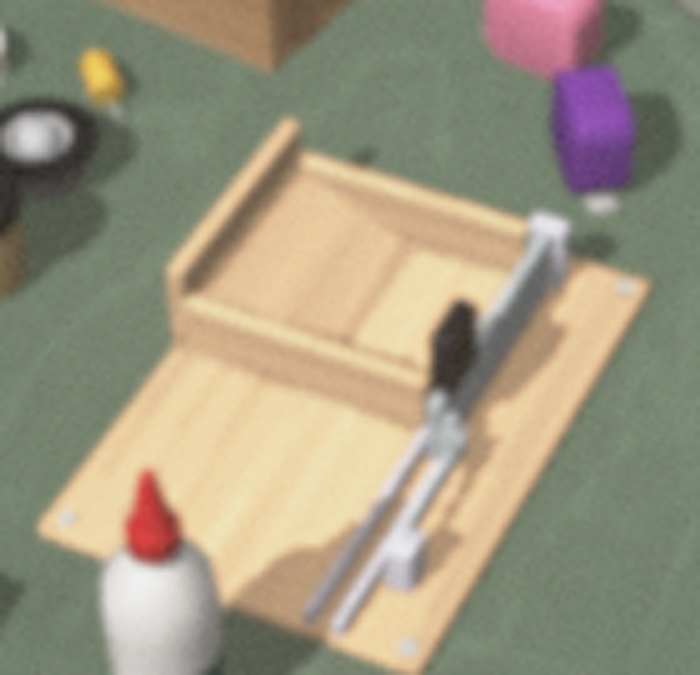

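View pics/top12c.png

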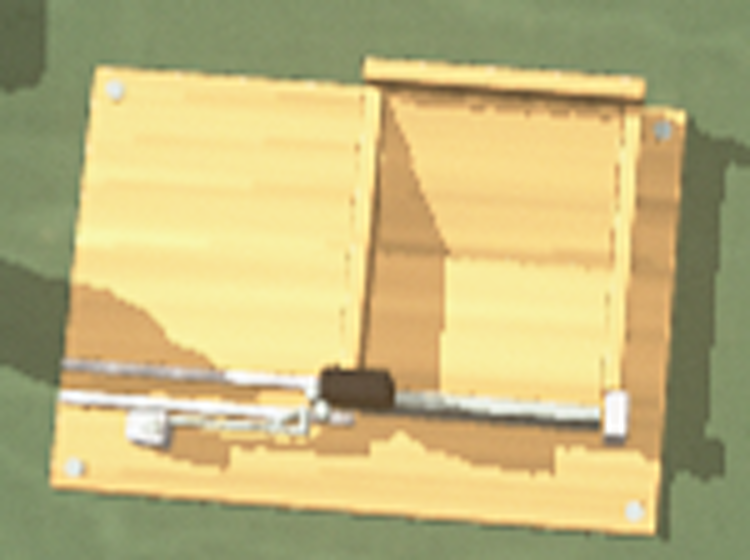

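View pics/top12.png

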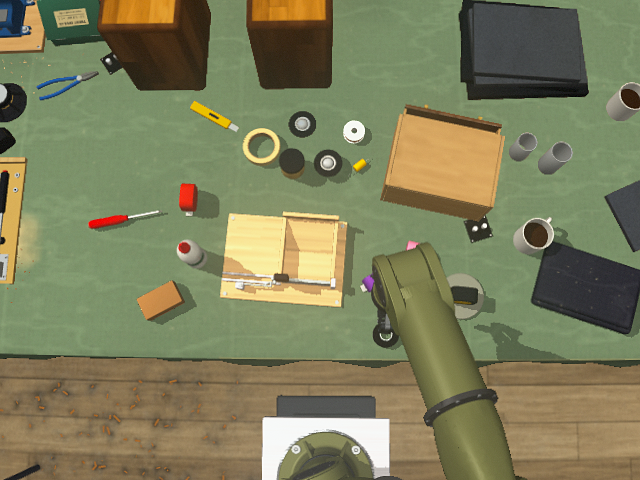

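Run:
```python
from h import *
t0=load("top0");t2=load("top12");s0=load("side0");s2=load("side12"); s11=load("side11")
a=[cv2.resize(f["color"][262:296,222:292,::-1],None,fx=11,fy=11,interpolation=cv2.INTER_LANCZOS4)[:280] for f in(t0,t2)]
cv2.imwrite("pics/cmpt.png",np.vstack(a))
a=[cv2.resize(f["color"][275:332,285:330,::-1],None,fx=8,fy=8,interpolation=cv2.INTER_LANCZOS4) for f in(s0,s2)]
cv2.imwrite("pics/cmps.png",np.hstack(a))
for n,f,b in(("top",t2,(265,268,298,288)),("side",s2,(310,255,330,285))):
    P=np.array([w2c(p) for u,v,p in cloud(f,*b)])
    A=P[(P[:,2]>.085)&(P[:,2]<.11)]; print("handle",n,len(A),cv2.minAreaRect((A[:,:2]*1000).astype(np.float32)),A.min(0),A.max(0))
# predicted handle top corners at q=0, top view crop & side crop
for q in (0,.003,.01):
  C=[c2w(x,y,.093) for x in(-.008,.008) for y in(.042+q,.078+q)]
  print(q,((w2px(t2,C)-[210,200])*5).round(0).tolist(),((w2px(s2,C)-[230,200])*5).round(0).tolist())
```

```text
handle top 78 ((0.4322333335876465, 62.13367462158203), (13.227728843688965, 34.61857604980469), 1.8181239366531372) [-0.00625765  0.04479245  0.08521563] [0.00733116 0.07935471 0.1006407 ]
handle side 77 ((1.0072050094604492, 59.369667053222656), (15.291358947753906, 39.587364196777344), 1.7423741817474365) [-0.00701503  0.03964128  0.08508659] [0.00863783 0.07921808 0.09989051]
0 [[389.0, 401.0], [317.0, 396.0], [392.0, 369.0], [320.0, 364.0]] [[483.0, 303.0], [454.0, 346.0], [455.0, 294.0], [426.0, 337.0]]
0.003 [[383.0, 401.0], [310.0, 395.0], [386.0, 369.0], [313.0, 363.0]] [[480.0, 306.0], [452.0, 350.0], [453.0, 297.0], [424.0, 341.0]]
0.01 [[369.0, 400.0], [296.0, 394.0], [372.0, 368.0], [299.0, 362.0]] [[475.0, 315.0], [446.0, 359.0], [447.0, 306.0], [418.0, 349.0]]
```

View pics/cmpt.png

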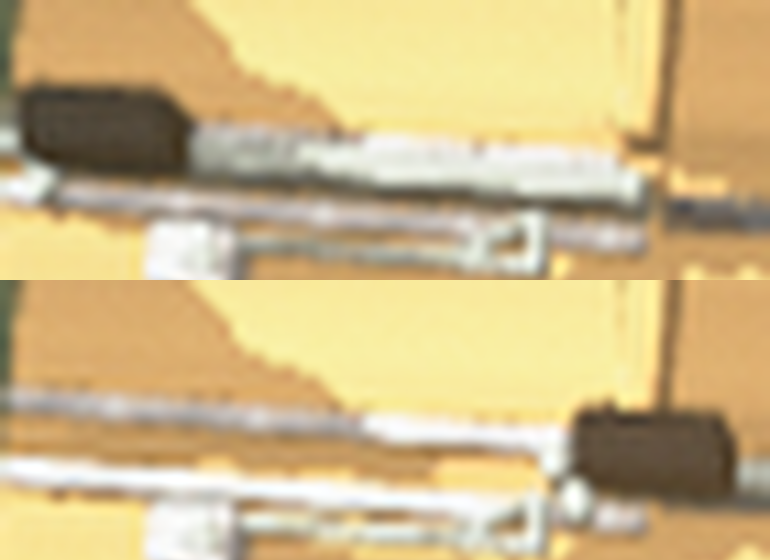

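View pics/cmps.png

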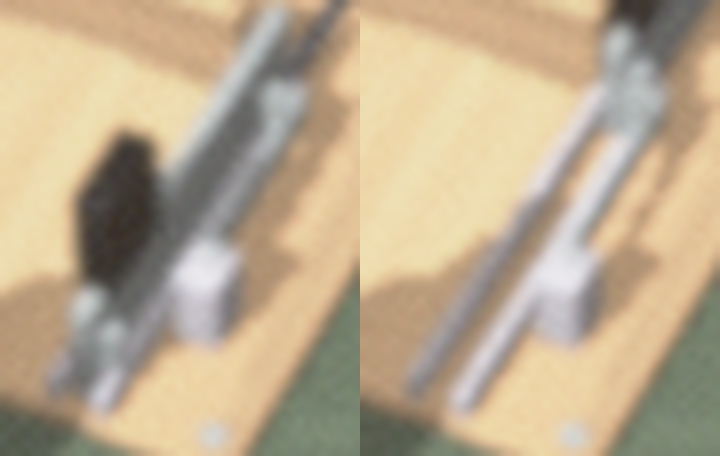

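In the top comparison the catch nose is at the same pixel before and after, (510,245) in the enlarged crop. The lug has passed it, at (575,220). The handle outline matches q≈0. One last look at the tape and bottle.

Run:
```python
from h import *
f=snap("side","side13"); crop(f,220,120,420,370,3,"side13c")
print(px2w(f,380,178),robot.get_t())
```

```text
[ 0.46268282 -0.34486009  0.07369897] 24.6917
```

View pics/side13c.png

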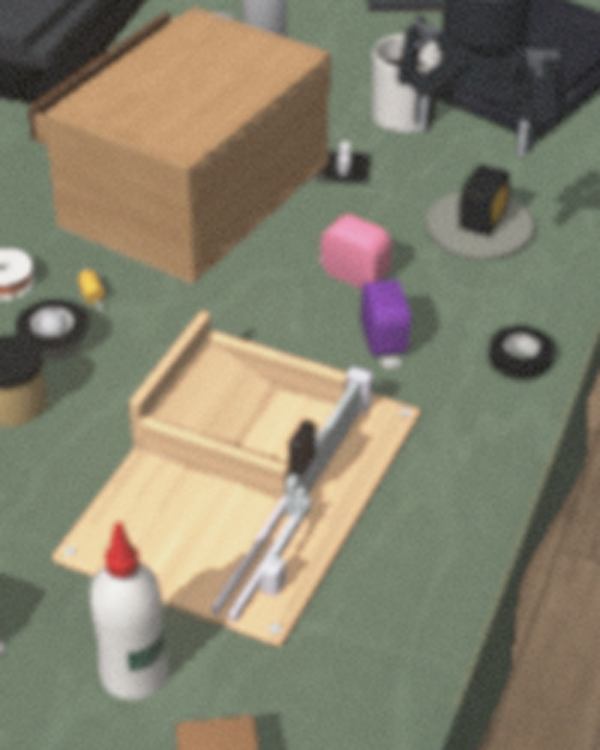

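The tape stands on the pad at (485,200), the gate is against the post at (358,385), and the bottle is upright at (130,630). The arm is clear of everything.

Run:
```python
from h import *
robot.sign_off(); print(robot.get_t())
```

```text
the job is handed in; nothing more can be done
the job is handed in; nothing more can be done
```

The tape measure is standing on the felt pad, the gate is shut, and I handed the job in at about 24.7 s. I gripped the tape in the gateway, set it upright near the middle of the pad, then dragged the gate home by its handle until it met the stop.

**Last checks:**
- **Tape:** its top measured 0.074 m at (0.463, -0.345), which fits it standing upright on the 10 mm pad.
- **Gate and catch:** the drive home stopped on the force guard at 25 N, and a second push stopped at 30 N at the same spot, within 1 mm. The handle outline fits an opening of about 0 to 2 mm. The catch nose is at the same pixel as before closing and the lug is past it, so I read it as latched. I judged this from pictures and did not pull on the gate to test it.
- **Bottle and gripper:** the bottle was upright where it started, and the open gripper was clear of everything.

**Disagreement:** in the side camera's depth picture, the fingertips stood about 42–44 mm higher than the reported TCP height, beyond the 13 mm the open fingers draw back. I allowed for this throughout. The tape touched the pad within 1 mm of the height I expected.

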